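# Pick out the thick-walled vase by weight for trimming

## Robot

A 6-joint arm with a two-finger parallel gripper is mounted at the origin on the work surface. World frame = base frame: x ahead of the robot, y to its left, z up, the work surface at z = 0. Lengths are in m, angles in rad, forces in N, time in s.
With the tool pointing down it reaches from about 0.35 to 0.85 m from the base axis. Payload 8.1 kg.
Tool frame: the origin (TCP) lies at the very end of the fingers, on their centre line; the grasp point (between the pads) lies 19 mm behind it (robot.pinch_z is the distance from the TCP to the grasp point, in m); y points along the fingers, x is the direction in which the jaws open and shut, and the axes are right-handed (so a half turn about y gives the same grasp; the last joint's range is limited). The gripper opens to 93 mm and grips with 3 to 60 N. Pads are 15 mm wide; open, the fingers measure 128 mm over their backs; the gripper's body (75 mm by 188 mm) begins 65 mm behind the grasp point.
Start: joints at [1.093, 0.13, 1.488, -0, 1.523, -0.085], TCP at [0.23, 0.554, 0.219] pointing down, gripper open.
Joint ranges: [-2.96, 2.96], [-0.89, 2.26], [0.02, 2.5], [-1.34, 4.48], [0, 2.73], [-2.66, 2.66]. Speed limits (rad/s): [2.39, 2.39, 2.79, 3.14, 3.14, 3.14].

## Interface

Orientations are given as a rotation vector (axis times angle).
In Python, from plant import robot gives the robot as it stands.
- The arm moves only by the shell command python3 -m inch 'ROWS' [FORCE]. ROWS is JSON, a list of rows, each a list of 5 numbers: the closure, from -1 (fully open) to 1 (shut), then the shift along the world's x, y, z in m, then the turn about the world's z in rad. A call has 1 to 8 rows; each row is the pose to reach, as a shift and turn from the pose measured when the call began; what a row does not reach only later rows make up. A row lasts 1/8 s, in which the tool goes at most 62.5 mm and 10.7 degrees, less where a joint would pass 70% of its speed; a pose out of reach is approached as far as the arm can. A call with a gripper value outside its range is refused whole. The fingers move at their own pace and stop on an object; FORCE is the grip in N (left out, the last holds). Time passes only in rows, so rows that repeat a pose let the fingers close. It gives the time, the measured TCP pose, the force and the opening at its end, in the units of the state.
- robot.read_state(): the state, without advancing time (a new reading comes with each control period).
- robot.read_camera(name): name is "scene" or "top"; returns a dict with "color" (480x640x3 uint8, red, green, blue), "mtx" (3x3 intrinsics, pixels), "R" (3x3) and "t" (3): a world point X has camera coordinates R X + t. Camera axes: x right, y down, z forward; pixel columns grow to the right and rows downward; lengths in m; the calibration is good to about 2 mm. A picture is of the moment at which its call begins. There is no depth.
- robot.close_job(): hands the job in, once; it reports no verdict.
The state is a dict: "t": time; "q": joint angles; "dq": joint speeds; "joint_torque": joint torques, N m; "tool_pos": TCP position; "orientation": TCP orientation; "force": force on the tool from outside, world axes, zero at the start; "wrist_torque": the same for the moment, N m; "opening": finger opening in m.
Only numpy, scipy, OpenCV 4.12 (cv2) and the standard library are available. Lean on these libraries where they do the work, as an engineer would, in place of code of your own. Each camera call takes 0.05 s, during which the arm holds its last target. There are 200 camera calls.

## Task

First turn the collar of the trimming chuck clockwise (seen from above) by its upright handle until the three jaws firmly grip the wooden riser block. Then lift the two look-alike clay vases off the table in turn to feel which is heavier, standing the lighter one upright on the table again, and finish while still holding the heavier one in the gripper, still, upright and a few centimetres above the middle of the riser block, touching nothing else. Do not drop a vase or tip it over, and leave the bowl, the notebook and the brush where they are.

Things in the scene. Friction and masses are not known exactly. Their poses are not given: they have to be found in the camera images.
- vase_a_mid (a point): Centre, 61 mm above the foot, of one of two identical-looking unglazed clay bud vases standing on the table, 122 mm high, round about z (up). Foot 54 mm across, belly 66 mm at 35 mm up, straight neck 28 mm across from 78 mm up to the top: grip the neck. The two differ only in weight.
- vase_b_mid (a point): Centre of the other vase, the same in shape and size, 61 mm above its foot. The vases weigh between 0.1 and 0.42 kg; the heavier weighs over 1.6 times the lighter and at least 0.1 kg more; which of them it is must be felt.
- chuck_top (a point): Centre of the top plate (120 mm across) of the trimming chuck, fixed to the table: on its axis, 24 mm above the table, z up. Under it turns the collar, a steel disc 180 mm across, its top 16 mm up. Three jaws 120 degrees apart stand on the plate, tops 52 mm above the table; open (joint 0) their faces are 34 mm from the axis, and they close together by 12 mm per radian of collar.
- collar (a joint): Angle of the chuck's collar, rad, 0 to 1.4; grows clockwise seen from above, closing the jaws. They meet the riser block at about 1.0 and grip it when pushed a little further. It takes about 2 N at the handle to turn it (friction, no spring: it stays where it is left), and clearly more once the jaws grip; 8 N at the handle grips firmly.
- handle (a point): Middle of the grip of the collar's upright handle, a round black post 16 mm across and 50 mm high, top 86 mm above the table; the point is 66 mm above the table and goes round with the collar, 76 mm from the chuck's axis.
- riser_top (a point): Centre of the top face of the wooden riser block, a loose upright cylinder 44 mm across and 45 mm high standing on the chuck's plate between the open jaws; its top is 69 mm above the table, z up.
- bowl: Bystander: clay bowl 124 mm across and 50 mm high with one stub lug; origin at the centre of its underside.
- notebook: Bystander: notebook 104 x 144 mm, 13 mm thick, lying flat; origin at the centre of its underside.
- brush: Bystander: a brush about 200 mm long lying flat along its x axis; origin at the middle of its underside.
Mind the look-alikes: they are no part of the job. Leave any turquoise look-alike of the part that bears vase_b_mid alone.

How it is judged:
On the way, in this order (a step that is already met when the one before it is completed fails the run):
1. the collar is turned and the jaws grip the riser block, centred (value of joint collar above 0.96 rad and horizontal distance between riser_top and chuck_top below 0.003 m and contact force between chuck and riser above 2 N and angle between riser_top's own z axis and vertical below 0.1 rad), for 0.2 s.
2. the lighter vase is lifted clear of the table in the gripper while the heavier (over 2.2 N) stands (((height (world z) of vase_a_mid above 0.069 m and contact force between vase_a and the fingers above 1 N and height (world z) of vase_b_mid below 0.064 m and contact force between vase_b and anything else above 2.2 N) or (height (world z) of vase_b_mid above 0.069 m and contact force between vase_b and the fingers above 1 N and height (world z) of vase_a_mid below 0.064 m and contact force between vase_a and anything else above 2.2 N))), for 0.2 s.
At the end, for the whole second after the job is handed in: The fingers alone hold the heavier vase still, upright within 0.2 rad, within 25 mm of over the riser block's centre, foot 5 to 100 mm above it; the jaws grip the block (collar over 0.96 rad, 2 N, block within 3 mm of the axis); the lighter vase (under 2.2 N) stands upright, at rest, on the table (all of step 1 and ((contact force between vase_a and the fingers above 1 N and contact force between vase_a and riser below 0.05 N and contact force between vase_a and chuck below 0.05 N and horizontal distance between vase_a_mid and riser_top below 0.025 m and z of vase_a_mid in the frame of riser_top between 0.066 and 0.161 m and angle between vase_a_mid's own z axis and vertical below 0.2 rad and linear speed of vase_a below 0.03 m/s and height (world z) of vase_b_mid between 0.058 and 0.064 m and angle between vase_b_mid's own z axis and vertical below 0.08 rad and linear speed of vase_b below 0.02 m/s and contact force between vase_b and the fingers below 0.05 N and contact force between vase_b and anything else below 2.2 N) or (contact force between vase_b and the fingers above 1 N and contact force between vase_b and riser below 0.05 N and contact force between vase_b and chuck below 0.05 N and horizontal distance between vase_b_mid and riser_top below 0.025 m and z of vase_b_mid in the frame of riser_top between 0.066 and 0.161 m and angle between vase_b_mid's own z axis and vertical below 0.2 rad and linear speed of vase_b below 0.03 m/s and height (world z) of vase_a_mid between 0.058 and 0.064 m and angle between vase_a_mid's own z axis and vertical below 0.08 rad and linear speed of vase_a below 0.02 m/s and contact force between vase_a and the fingers below 0.05 N and contact force between vase_a and anything else below 2.2 N))); the arm keeps its last pose, push and grip.
It fails at once if a vase is tipped (over 0.5 rad) (angle between any of vase_a_mid, vase_b_mid's own z axis and vertical above 0.5 rad).
It fails at once if a vase is dropped (falls free at over 0.5 m/s) ((linear speed of vase_a above 0.5 m/s and contact force between vase_a and the fingers below 0.05 N) or (linear speed of vase_b above 0.5 m/s and contact force between vase_b and the fingers below 0.05 N)).
It fails at once if the bowl, notebook or brush is moved by more than 30 mm (distance of any of bowl, notebook, brush from where it was at the start of the episode above 0.03 m).
It also fails if it takes over 72 s, if anything falls off the work surface, if the arm or the gripper's body presses on something with over 40 N, if the wrist force passes 120 N, or if a joint passes its speed limit or range.

## Working session

There is one attempt and no reset: what is moved stays moved. The work goes in short steps, Python scripts to look and compute and a shell command to move; the robot and the scene stay as the last step left them, time stands still between calls to the robot, and variables do not carry over. Pictures are saved under pics/ and viewed, about 8 in all and at most 12, crops included, and the job is handed in when it is done.

```bash
mkdir -p pics; cat > h.py <<'E'
import numpy as np, cv2
from plant import robot
def snap(n,f):
    c=robot.read_camera(n); cv2.imwrite(f'pics/{f}.png',c['color'][:,:,::-1]); np.savez(f'pics/{f}.npz',**{k:np.array(c[k]) for k in('color','mtx','R','t')}); return c
def load(f): return np.load(f'pics/{f}.npz')
def ray(c,u,v,z):
    d=c['R'].T@np.linalg.solve(c['mtx'],[u,v,1.]); o=-c['R'].T@np.array(c['t']).ravel(); return o+d*(z-o[2])/d[2]
def proj(c,X):
    p=c['mtx']@(c['R']@np.array(X)+np.array(c['t']).ravel()); return p[:2]/p[2]
E
python3 - <<'E'
from h import *
for n in('top','scene'):
    c=snap(n,n+'0'); print(n,-np.array(c['R']).T@np.array(c['t']).ravel())
s=robot.read_state(); print(s)
E
```

```text
top [0.40542593 0.0164761  1.20748932]
scene [1.48944608 0.77520818 0.80510639]
{'t': 0.1, 'q': array([ 1.09260006e+00,  1.31097019e-01,  1.48916618e+00,  1.15727774e-05,
        1.52301357e+00, -8.53901285e-02]), 'dq': array([ 0.00075094, -0.00162316, -0.00152071,  0.00024233, -0.00201796,
        0.00024652]), 'joint_torque': array([ 1.19013552e-03, -5.61346149e+01, -4.93093336e+01,  7.70557229e-02,
        2.92443938e-02, -9.17889543e-05]), 'tool_pos': array([0.22939986, 0.55385377, 0.21768786]), 'orientation': array([-1.37062825, -0.91405638,  0.91649581]), 'force': array([ 0.1069489 , -0.25394794,  0.64115242]), 'wrist_torque': array([-0.03189908,  0.01718184, -0.04387459]), 'opening': 0.09251289809270234}
```

View pics/top0.png

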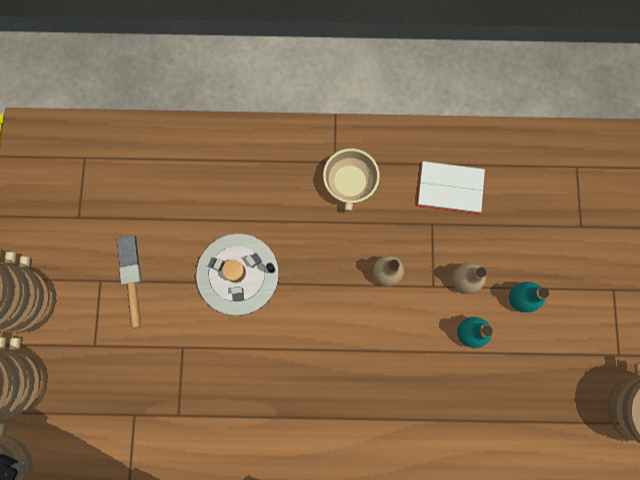

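View pics/scene0.png

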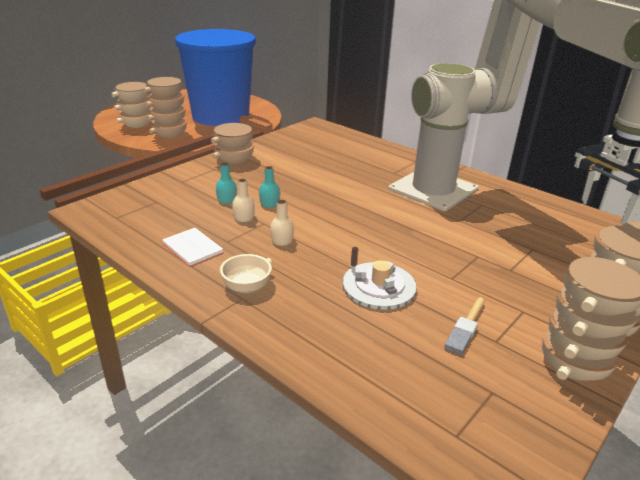

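Top view: the clay vases are at about (388,270) and (469,278), and the turquoise look-alikes at (475,332) and (527,297). The chuck is at (237,274) with its black handle at (270,268), the bowl at (350,177), the notebook at (451,187) and the brush at (130,280). The two clay-coloured vases fit the description. I'll confirm with one enlarged crop and measure.

```bash
python3 - <<'E'
from h import *
c=load('top0'); im=c['color'][:,:,::-1]
a=cv2.resize(im[225:325,190:330],None,fx=5,fy=5,interpolation=cv2.INTER_CUBIC)[:, :700]
b=cv2.resize(im[225:325,350:510],None,fx=5,fy=5,interpolation=cv2.INTER_CUBIC)
a=cv2.resize(im[230:320,190:285],(380,360),interpolation=cv2.INTER_CUBIC);b=cv2.resize(im[230:320,360:500],(400,257),interpolation=cv2.INTER_CUBIC)
o=np.zeros((360,790,3),np.uint8);o[:,:380]=a;o[:257,390:]=b;cv2.imwrite('pics/crop1.png',o)
hsv=cv2.cvtColor(im,cv2.COLOR_BGR2HSV)
# collar: low saturation bright
sub=np.zeros(im.shape[:2],np.uint8); sub[225:325,185:290]=255
m=((hsv[...,1]<60)&(hsv[...,2]>90)).astype(np.uint8)*sub
k=max(cv2.findContours(m,cv2.RETR_EXTERNAL,cv2.CHAIN_APPROX_NONE)[0],key=cv2.contourArea)
e=cv2.fitEllipse(k);print('collar',e,ray(c,*e[0],.016))
m=((hsv[...,1]>110)&(hsv[...,2]>170)).astype(np.uint8)*255;m[:255]=0;m[290:]=0;m[:,:215]=0;m[:,255:]=0
M=cv2.moments(m,True);p=(M['m10']/M['m00'],M['m01']/M['m00']);print('riser',p,M['m00'],ray(c,*p,.069))
m=(hsv[...,2]<45).astype(np.uint8)
for n,(x0,x1,y0,y1) in dict(handle=(255,285,255,285),va=(375,410,250,280),vb=(470,495,260,285)).items():
    s=m[y0:y1,x0:x1];ys,xs=np.nonzero(s);p=(xs.mean()+x0,ys.mean()+y0);print(n,p,len(xs),ray(c,*p,.086 if n=='handle' else .122))
for p in [(350,177),(451,187),(130,280),(475,332),(527,297)]: print(p,ray(c,*p,.0)[:2])
E
```

```text
collar ((236.90455627441406, 274.1488342285156), (80.51800537109375, 82.5653076171875), 58.075592041015625) [0.56539558 0.19185708 0.016     ]
riser (232.44654088050314, 269.80817610062894) 318.0 [0.56715218 0.19365329 0.069     ]
handle (np.float64(270.1707317073171), np.float64(267.6585365853659)) 41 [0.57046455 0.11445667 0.086     ]
va (np.float64(nan), np.float64(nan)) 0 [nan nan nan]
vb (np.float64(nan), np.float64(nan)) 0 [nan nan nan]
(350, 177) [ 0.7934327  -0.05180094]
(451, 187) [ 0.77398187 -0.28000911]
(130, 280) [0.55071854 0.42658687]
(475, 332) [ 0.45101686 -0.32262138]
(527, 297) [ 0.52821873 -0.43858524]<stdin>:17: RuntimeWarning: Mean of empty slice.
  ret = ret.dtype.type(ret / rcount)
```

View pics/crop1.png

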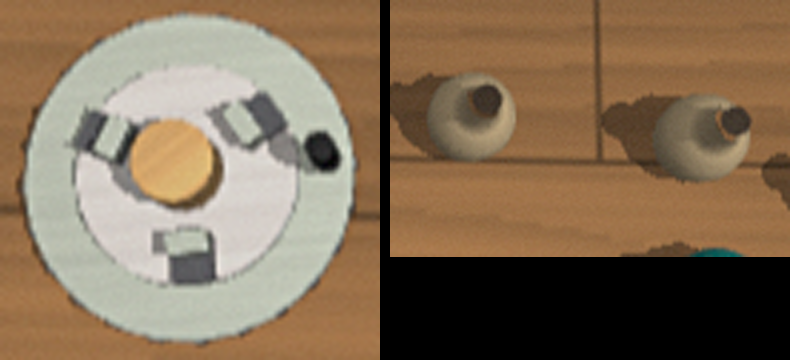

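```bash
python3 - <<'E'
from h import *
from scipy.spatial.transform import Rotation as R
c=load('top0')
for p in [(393.95,264.7),(481.1,272.7)]: print('vase',ray(c,*p,.122))
s=load('scene0')
for X in [(.566,.193,.069),(.570,.114,.086)]: print(proj(s,X))
print(R.from_rotvec(robot.read_state()['orientation']).as_matrix().round(3))
E
```

```text
vase [ 0.57524614 -0.13282523  0.122     ]
vase [ 0.56224072 -0.30455278  0.122     ]
[382.21051794 263.69870267]
[355.59262883 245.93341871]
[[ 0.383 -0.001 -0.924]
 [ 0.924 -0.001  0.383]
 [-0.002 -1.     0.   ]]
```

```bash
python3 -m inch '[[-1,0.341,-0.440,0,-1.10],[-1,0.341,-0.440,0,-1.10],[-1,0.341,-0.440,0,-1.10],[-1,0.341,-0.440,0,-1.10],[-1,0.341,-0.440,0,-1.10],[-1,0.341,-0.440,0,-1.10],[-1,0.341,-0.440,0,-1.10],[-1,0.341,-0.440,0,-1.10]]' 30
```

```text
t: 1.1
tool_pos: [0.5363, 0.157, 0.2175]
orientation: [-1.57, -0.06, 0.063]
force: [0.7, -0.5, -0.5]
opening: 0.0931
```

```bash
python3 -m inch '[[-1,0.034,-0.042,0,0],[-1,0.034,-0.042,-0.03,0],[-1,0.034,-0.042,-0.08,0],[-1,0.034,-0.042,-0.13,0],[-1,0.034,-0.042,-0.166,0],[-1,0.034,-0.042,-0.166,0],[-1,0.034,-0.042,-0.166,0]]'
python3 - <<'E'
from h import *
snap('top','top1');c=snap('scene','scene1')
im=np.hstack([cv2.resize(load('top1')['color'][210:340,170:330],(400,325)),cv2.resize(c['color'][190:320,300:460],(400,325))])[:,:,::-1]
cv2.imwrite('pics/v1.png',im);print(robot.read_state()['tool_pos'])
E
```

```text
t: 1.98
tool_pos: [0.5712, 0.1151, 0.053]
orientation: [-1.57, -0.061, 0.062]
force: [0.6, 0.5, 0.2]
opening: 0.0931
[0.57218878 0.11526034 0.05407552]
```

View pics/v1.png

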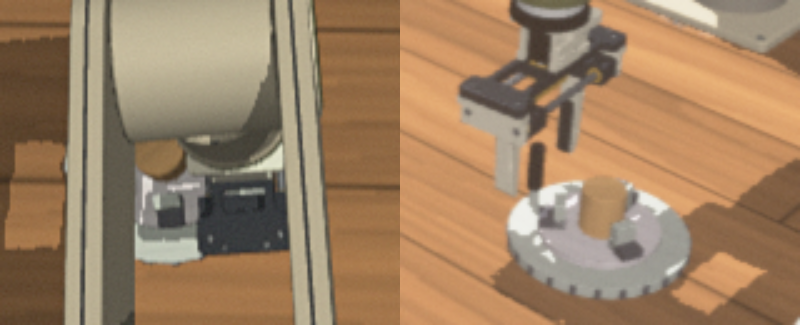

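The scene view shows the black post between the open fingers, at about (537,165) in the crop. I'll close on it.

```bash
python3 -m inch '[[1,0,0,0,0],[1,0,0,0,0],[1,0,0,0,0],[1,0,0,0,0],[1,0,0,0,0],[1,0,0,0,0]]' 25; python3 - <<'E'
from h import *
import numpy as np
p=robot.read_state()['tool_pos'];C=np.array([.566,.193]);r=p[:2]-C
print(np.hypot(*r),np.degrees(np.arctan2(r[1],r[0])))
R=np.hypot(*r)
for d in (.15,.3,.45,.6,.75,.9,1.0,1.1,1.2):
    a=np.arctan2(r[1],r[0])-d;print(d,(C+.0765*np.array([np.cos(a),np.sin(a)])-p[:2]).round(4))
E
```

```text
t: 2.82
tool_pos: [0.5721, 0.1152, 0.054]
orientation: [-1.569, -0.063, 0.06]
force: [-0.1, 0.2, -0.5]
opening: 0.0377
0.07800510622988811 -85.50498347954851
0.15 [-0.0116  0.0015]
0.3 [-0.0229  0.0031]
0.45 [-0.0339  0.0065]
0.6 [-0.0442  0.0114]
0.75 [-0.0537  0.0179]
0.9 [-0.0621  0.0257]
1.0 [-0.067   0.0315]
1.1 [-0.0714  0.0378]
1.2 [-0.075   0.0445]
```

Still closing; give it more time.

```bash
python3 -m inch '[[1,0,0,0,0],[1,0,0,0,0],[1,0,0,0,0],[1,0,0,0,0]]' 25
```

```text
t: 3.32
tool_pos: [0.5724, 0.1151, 0.054]
orientation: [-1.57, -0.063, 0.059]
force: [2.0, -1.3, -1.3]
opening: 0.0156
```

```bash
python3 -m inch '[[1,-0.0116,0.0008,0,-0.15],[1,-0.0229,0.0028,0,-0.3],[1,-0.0339,0.0063,0,-0.45],[1,-0.0442,0.0113,0,-0.6],[1,-0.0442,0.0113,0,-0.6],[1,-0.0442,0.0113,0,-0.6]]'
```

```text
t: 4.08
tool_pos: [0.5279, 0.1261, 0.054]
orientation: [-1.533, 0.406, -0.408]
force: [-2.6, -2.8, 1.8]
opening: 0.0155
```

```bash
python3 -m inch '[[1,-0.0095,0.0065,0,-0.15],[1,-0.0178,0.0145,0,-0.3],[1,-0.0200,0.0170,0,-0.35],[1,-0.0225,0.0200,0,-0.4],[1,-0.0225,0.0200,0,-0.4]]'
python3 - <<'E'
from h import *
s=robot.read_state();r=s['tool_pos'][:2]-[.566,.193];print(r,np.degrees(np.arctan2(r[1],r[0])),s['force'],s['wrist_torque'])
E
```

```text
t: 4.7
tool_pos: [0.5069, 0.1448, 0.054]
orientation: [-1.452, 0.712, -0.719]
force: [6.0, -7.1, -5.3]
opening: 0.0155
[-0.0590994  -0.04815628] -140.82563595140215 [ 5.99825758 -7.14585697 -5.33552833] [-1.13748885 -0.818392    0.11792876]
```

```bash
python3 -m inch '[[1,-0.0025,0.0035,0,-0.05],[1,-0.0025,0.0035,0,-0.05],[1,-0.0025,0.0035,0,-0.05]]'
python3 - <<'E'
from h import *
s=robot.read_state();r=s['tool_pos'][:2]-[.566,.193];print(r,np.degrees(np.arctan2(r[1],r[0])),s['force'],s['wrist_torque'])
E
```

```text
t: 5.08
tool_pos: [0.5066, 0.1459, 0.054]
orientation: [-1.44, 0.746, -0.76]
force: [9.6, -12.9, -6.5]
opening: 0.0151
[-0.05941215 -0.04709586] -141.59622745728632 [  9.63799291 -12.89054748  -6.52901399] [-1.788676   -1.22684637  0.07869115]
```

```bash
python3 -m inch '[[1,-0.0015,0.0022,0,-0.03],[1,-0.0015,0.0022,0,-0.03],[-1,0,0,0,0],[-1,0,0,0,0],[-1,0,0,0,0],[-1,0,0,0,0],[-1,0,0,0,0]]'; python3 -m inch '[[-1,0,0,0.06,0],[-1,0,0,0.12,0],[-1,0,-0.06,0.16,0],[-1,0,-0.12,0.17,0],[-1,0,-0.17,0.17,0],[-1,0.06,-0.21,0.17,0],[-1,0.06,-0.21,0.17,0]]'
python3 - <<'E'
from h import *
c=snap('top','top2');d=snap('scene','scene2')
im=np.hstack([cv2.resize(c['color'][210:340,170:330],(400,325)),cv2.resize(d['color'][190:320,300:460],(400,325))])[:,:,::-1]
cv2.imwrite('pics/v2.png',im)
h=cv2.cvtColor(np.ascontiguousarray(c['color'][:,:,::-1]),cv2.COLOR_BGR2HSV)
m=(h[...,2]<45);m[:225]=0;m[325:]=0;m[:,:195]=0;m[:,280:]=0
ys,xs=np.nonzero(m);p=ray(c,xs.mean(),ys.mean(),.086);r=p[:2]-[.566,.193];print(xs.mean(),ys.mean(),len(xs),p,np.hypot(*r),np.degrees(np.arctan2(r[1],r[0])))
E
```

```text
t: 5.95
tool_pos: [0.5065, 0.1461, 0.054]
orientation: [-1.44, 0.745, -0.759]
force: [-0.4, -0.2, -0.1]
opening: 0.0611
t: 6.82
tool_pos: [0.5673, -0.0663, 0.2222]
orientation: [-1.44, 0.749, -0.76]
force: [-1.0, 0.5, -0.3]
opening: 0.0929
255.96153846153845 298.9230769230769 52 [0.50637356 0.14096848 0.086     ] 0.07913653832141256 -138.89123808331757
```

View pics/v2.png

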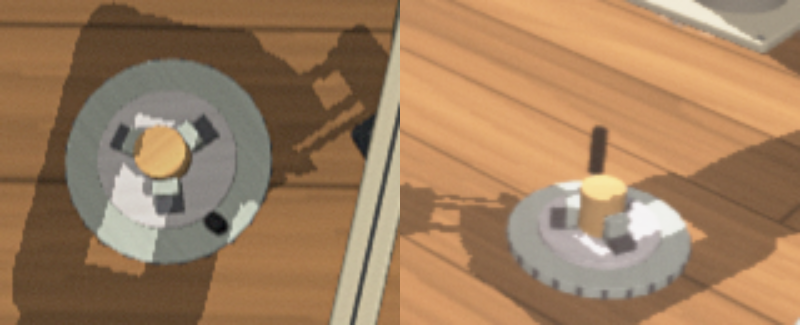

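Top crop: the block, at about (162,152), sits between the three jaws, which look in contact with it. The handle is at (216,222). The push reached 16 N at a hard stop. Before grasping, I'll check the vase rims against the scene view.

```bash
python3 - <<'E'
from h import *
s=load('scene0');P=lambda c:c['mtx']@np.c_[c['R'],c['t'].ravel()]
c=load('top0')
h=cv2.cvtColor(np.ascontiguousarray(s['color'][:,:,::-1]),cv2.COLOR_BGR2HSV)
ht=cv2.cvtColor(np.ascontiguousarray(c['color'][:,:,::-1]),cv2.COLOR_BGR2HSV)
for n,X,u0 in(('A',(.575,-.133,.122),(394,264.7)),('B',(.562,-.3045,.122),(481.1,272.7))):
    def blob(hs,u,r,t):
        x,y=int(round(u[0])),int(round(u[1]));w=hs[y-r:y+r+1,x-r:x+r+1,2]<t
        ys,xs=np.nonzero(w);return (xs.mean()+x-r,ys.mean()+y-r,len(xs)) if len(xs) else None
    b=blob(ht,u0,7,100);q=blob(s and h,proj(s,X),6,110)
    print(n,'scene pred',proj(s,X),'scene',q,'top',b,ray(c,b[0],b[1],.122) if b else'')
    if b and q:
        Y=cv2.triangulatePoints(P(c),P(s),np.array(b[:2]),np.array(q[:2]));print((Y[:3]/Y[3]).ravel())
im=cv2.resize(s['color'][160:260,200:310],(660,600),interpolation=cv2.INTER_CUBIC)
cv2.imwrite('pics/v3.png',im[:,:,::-1])
E
python3 -m inch '[[-1,0.008,-0.067,0,-0.18],[-1,0.008,-0.067,0,-0.36],[-1,0.008,-0.067,0,-0.54],[-1,0.008,-0.067,0,-0.604],[-1,0.008,-0.067,0,-0.604]]'
```

```text
A scene pred [282.25927089 200.43515238] scene (np.float64(280.46666666666664), np.float64(201.26666666666668), 15) top (np.float64(392.0676691729323), np.float64(265.8872180451128), 133) [ 0.57281179 -0.12908685  0.122     ]
[ 0.57601988 -0.13277035  0.1189119 ]
B scene pred [242.68454635 179.1557563 ] scene (np.float64(241.85714285714286), np.float64(180.28571428571428), 7) top (np.float64(479.3), np.float64(273.27), 100) [ 0.56104647 -0.30095814  0.122     ]
[ 0.56309136 -0.30374444  0.11832961]
t: 7.55
tool_pos: [0.5745, -0.1302, 0.2242]
orientation: [-1.216, 1.202, -1.213]
force: [0.1, 0.2, 0.4]
opening: 0.0927
```

View pics/v3.png

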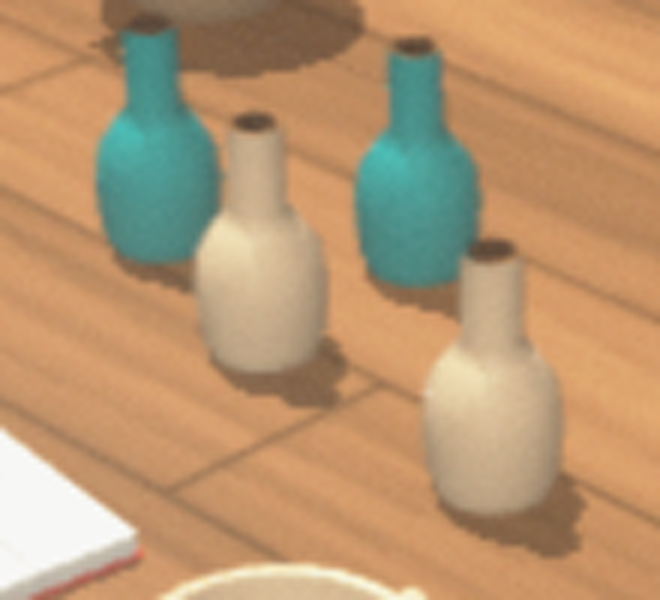

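The clay pair is at crop (250,260) and (490,390), with the turquoise ones behind them. Rim estimates from both views agree to within a few millimetres. Now descend on the first vase and close.

```bash
python3 -m inch '[[-1,0.001,-0.003,-0.04,0],[-1,0.001,-0.003,-0.09,0],[-1,0.001,-0.003,-0.125,0],[-1,0.001,-0.003,-0.141,0],[0.4,0.001,-0.003,-0.141,0],[0.4,0.001,-0.003,-0.141,0],[0.4,0.001,-0.003,-0.141,0],[0.4,0.001,-0.003,-0.141,0]]' 20
python3 -m inch '[[1,0,0,0,0],[1,0,0,0,0],[1,0,0,0,0],[1,0,0,0,0],[1,0,0,0,0],[1,0,0,0,0]]' 20
```

```text
t: 8.55
tool_pos: [0.5763, -0.1334, 0.0844]
orientation: [-1.215, 1.2, -1.214]
force: [-0.1, 0.3, 0.2]
opening: 0.0576
t: 9.3
tool_pos: [0.5763, -0.1334, 0.0844]
orientation: [-1.215, 1.2, -1.214]
force: [0.1, -0.3, 0.3]
opening: 0.0278
```

```bash
python3 -m inch '[[1,0,0,0,0],[1,0,0,0,0],[1,0,0,0.008,0],[1,0,0,0.018,0],[1,0,0,0.025,0],[1,0,0,0.025,0],[1,0,0,0.025,0],[1,0,0,0.025,0]]'
cat > w.py <<'E'
from h import *
import sys
F=[]
for i in range(8):
    robot.read_camera('top'); s=robot.read_state(); F.append(s['force'])
F=np.array(F);print('F',F.mean(0),'sd',F.std(0),s['wrist_torque'],s['t'],s['joint_torque'][1:3],s['tool_pos'])
E
python3 w.py
```

```text
t: 10.3
tool_pos: [0.5759, -0.1333, 0.1089]
orientation: [-1.215, 1.201, -1.214]
force: [0.2, -0.3, -0.1]
opening: 0.0274
F [-0.16593273 -0.15850445 -0.91469507] sd [0.68622465 0.39260952 0.21791317] [ 0.00970142  0.18998813 -0.01672232] 10.7 [-56.77307725 -47.42846847] [ 0.57622039 -0.13334369  0.10928545]
```

About 0.9 N, which is probably the lighter vase. I'll stand it back and weigh the other.

```bash
python3 -m inch '[[1,0,0,-0.012,0],[1,0,0,-0.021,0],[1,0,0,-0.0246,0],[1,0,0,-0.0246,0],[-1,0,0,-0.0246,0],[-1,0,0,-0.0246,0],[-1,0,0,-0.0246,0],[-1,0,0,-0.0246,0]]'
python3 -m inch '[[-1,0,0,0,0],[-1,0,0,0,0],[-1,0,0,0.05,0],[-1,0,0,0.1,0],[-1,0,-0.03,0.12,0],[-1,0,-0.09,0.12,0],[-1,-0.014,-0.15,0.12,0],[-1,-0.014,-0.171,0.12,0]]'
python3 -m inch '[[-1,0,0,0,0],[-1,0,0,0,0]]'
```

```text
t: 11.7
tool_pos: [0.5762, -0.1334, 0.0847]
orientation: [-1.215, 1.2, -1.214]
force: [-0.1, 0.5, 0.4]
opening: 0.0627
t: 12.7
tool_pos: [0.561, -0.3077, 0.2047]
orientation: [-1.214, 1.203, -1.217]
force: [-0.1, 1.3, -0.1]
opening: 0.0929
t: 12.95
tool_pos: [0.5614, -0.3064, 0.2045]
orientation: [-1.214, 1.203, -1.216]
force: [0.4, 0.5, 0.0]
opening: 0.0929
```

```bash
python3 w.py; python3 -m inch '[[-1,0.001,0.002,-0.04,0],[-1,0.001,0.002,-0.09,0],[-1,0.001,0.002,-0.112,0],[-1,0.001,0.002,-0.120,0],[0.4,0.001,0.002,-0.120,0],[0.4,0.001,0.002,-0.120,0],[0.4,0.001,0.002,-0.120,0],[0.4,0.001,0.002,-0.120,0]]' 25
python3 -m inch '[[1,0,0,0,0],[1,0,0,0,0],[1,0,0,0,0],[1,0,0,0,0],[1,0,0,0,0],[1,0,0,0,0],[1,0,0,0,0],[1,0,0,0,0]]' 25
python3 -m inch '[[1,0,0,0.008,0],[1,0,0,0.018,0],[1,0,0,0.025,0],[1,0,0,0.025,0],[1,0,0,0.025,0],[1,0,0,0.025,0]]'
python3 w.py
```

```text
F [ 0.01085223 -0.31467147  0.27684464] sd [0.51004145 0.28538082 0.65414457] [-0.0258937   0.16880656  0.07046019] 13.35 [-61.44058228 -49.20617938] [ 0.56128698 -0.30705557  0.2047824 ]
t: 14.35
tool_pos: [0.5627, -0.3054, 0.0857]
orientation: [-1.214, 1.201, -1.218]
force: [0.1, -1.0, -0.7]
opening: 0.0575
t: 15.35
tool_pos: [0.5627, -0.3053, 0.0856]
orientation: [-1.214, 1.201, -1.218]
force: [-0.3, 0.1, -0.2]
opening: 0.0278
t: 16.1
tool_pos: [0.5624, -0.3051, 0.1101]
orientation: [-1.214, 1.202, -1.217]
force: [-0.4, 0.6, -2.4]
opening: 0.0279
F [-0.0846834   0.07996939 -2.75552845] sd [0.31322022 0.34903102 0.34583778] [ 0.02400573  0.13428186 -0.00203533] 16.5 [-64.53892708 -48.82494092] [ 0.5627071  -0.30526758  0.11057927]
```

The second vase (2.8 N) is the heavier. Lift it high over the first vase and carry it to the riser.

```bash
python3 -m inch '[[1,0,0,0.04,0],[1,0,0,0.09,0],[1,0,0,0.14,0],[1,0,0,0.155,0],[1,0,0.03,0.155,0],[1,0,0.08,0.155,0],[1,0,0.13,0.155,0],[1,0,0.18,0.155,0]]'
python3 -m inch '[[1,0,0.05,0,0],[1,0,0.1,0,0],[1,0,0.15,0,0],[1,0.003,0.2,0,0],[1,0.003,0.25,0,0],[1,0.003,0.29,0,0],[1,0.003,0.315,0,0],[1,0.003,0.322,0,0]]'
python3 -m inch '[[1,0,0,0,0],[1,0,0,0,0]]'
python3 - <<'E'
from h import *
c=load('top2');h=cv2.cvtColor(np.ascontiguousarray(c['color'][:,:,::-1]),cv2.COLOR_BGR2HSV)
m=((h[...,0]<25)&(h[...,1]>90)&(h[...,2]>170)).astype(np.uint8);m[:255]=0;m[290:]=0;m[:,:215]=0;m[:,255:]=0
ys,xs=np.nonzero(m);print(len(xs),ray(c,xs.mean(),ys.mean(),.069))
E
```

```text
t: 17.5
tool_pos: [0.5618, -0.1236, 0.2632]
orientation: [-1.215, 1.204, -1.216]
force: [-0.4, 0.0, -3.3]
opening: 0.0278
t: 18.5
tool_pos: [0.5638, 0.1997, 0.2609]
orientation: [-1.219, 1.204, -1.213]
force: [-0.5, -0.6, -2.9]
opening: 0.0276
t: 18.75
tool_pos: [0.5637, 0.1986, 0.26]
orientation: [-1.22, 1.205, -1.214]
force: [-0.1, 0.1, -2.7]
opening: 0.0279
310 [0.56589621 0.19063524 0.069     ]
```

```bash
python3 -m inch '[[1,0.002,-0.006,-0.02,0],[1,0.002,-0.006,-0.045,0],[1,0.002,-0.006,-0.065,0],[1,0.002,-0.006,-0.07,0],[1,0.002,-0.006,-0.07,0],[1,0.002,-0.006,-0.07,0],[1,0.002,-0.006,-0.07,0]]'
python3 - <<'E'
from h import *
c=snap('top','top3');d=snap('scene','scene3')
cv2.imwrite('pics/v4.png',cv2.resize(d['color'][90:330,150:470],(800,600))[:,:,::-1])
for X in[(.566,.192,.069),(.566,.192,.104),(.566,.192,.226)]:u=proj(d,X);print((u-[150,90])*2.5)
print(robot.read_state()['force'],robot.read_state()['dq'].round(3))
E
```

```text
t: 19.62
tool_pos: [0.5663, 0.1929, 0.1912]
orientation: [-1.218, 1.204, -1.214]
force: [0.2, -0.5, -3.6]
opening: 0.0275
[579.67355925 433.83450786]
[583.05695361 403.21889152]
[595.65141653 289.25427364]
[-0.53888985 -0.21532363 -2.97978162] [ 0.001  0.004  0.005 -0.001 -0.003 -0.   ]
```

View pics/v4.png

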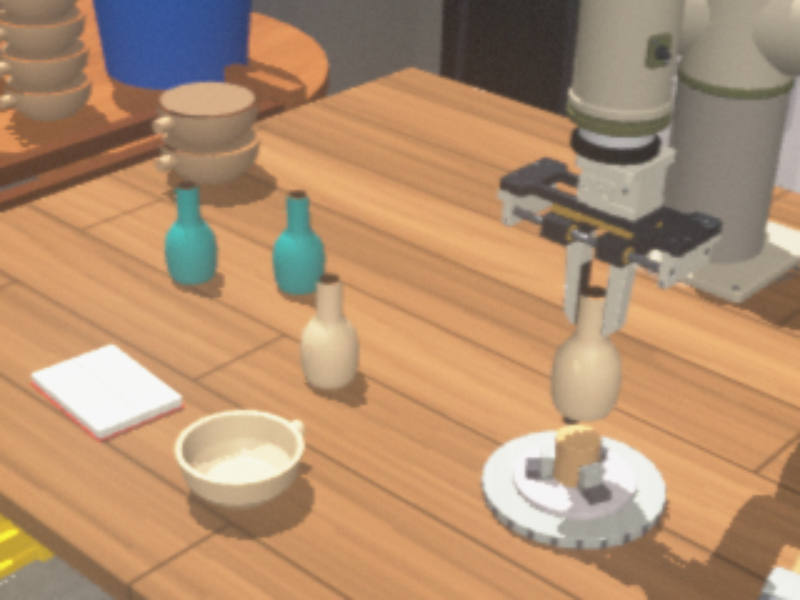

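Scene view: the heavier vase hangs upright over the block, with its foot at about (585,415) and the block top at (578,432), and nothing touching. The lighter vase stands at (330,350). Before handing in, I'll check the collar angle from the stored views.

```bash
python3 - <<'E'
from h import *
from scipy.optimize import least_squares
obs={}
for k in '02':
  for n,X in(('top',{'0':(.571,.115,.066),'2':(.507,.144,.066)}[k]),('scene',{'0':(.571,.115,.066),'2':(.507,.144,.066)}[k])):
    c=load(n+k);u=proj(c,X).round().astype(int);r=11 if n=='top' else 20
    w=c['color'][u[1]-r:u[1]+r+1,u[0]-r:u[0]+r+1].max(2)<60
    N,L,S,Ce=cv2.connectedComponentsWithStats(w.astype(np.uint8));i=1+S[1:,4].argmax()
    p=Ce[i]+u-r;obs[n+k]=(c,p);print(n+k,p,S[i],'pred',proj(c,X).round(1))
for k in '02':
  # post visible about z .036-.086: centroid ~ axis midpoint z=.061
  f=lambda X:np.r_[proj(obs['top'+k][0],[*X,.063])-obs['top'+k][1],proj(obs['scene'+k][0],[*X,.061])-obs['scene'+k][1]]
  s=least_squares(f,[.54,.13]);r=s.x-[.566,.192];print(k,s.x,s.fun.round(1),np.hypot(*r),np.arctan2(r[1],r[0]))
E
```

```text
top0 [270.14545455 267.63636364] [ 6  5  9 10 55] pred [270.7 268.8]Traceback (most recent call last):
  File "<stdin>", line 8, in <module>
ValueError: attempt to get argmax of an empty sequence
```

```bash
python3 - <<'E'
from h import *
from scipy.optimize import least_squares
obs={}
for k,X in (('0',(.571,.115,.066)),('2',(.507,.144,.066))):
  for n in('top','scene'):
    c=load(n+k);u=proj(c,X).round().astype(int);r=11 if n=='top' else 18
    g=c['color'][u[1]-r:u[1]+r+1,u[0]-r:u[0]+r+1].astype(int);w=(g.max(2)<(60 if n=='top' else 85))&(g.max(2)-g.min(2)<30)
    N,L,S,Ce=cv2.connectedComponentsWithStats(w.astype(np.uint8))
    if N<2: print(n,k,g[r].tolist());continue
    i=1+S[1:,4].argmax();p=Ce[i]+u-r;obs[n+k]=(c,p);print(n+k,p,S[i],'pred',proj(c,X).round(1))
for k in '02':
  f=lambda X:np.r_[proj(obs['top'+k][0],[*X,.066])-obs['top'+k][1],proj(obs['scene'+k][0],[*X,.061])-obs['scene'+k][1]]
  s=least_squares(f,[.54,.13]);r=s.x-[.566,.192];print(k,s.x,s.fun.round(1),np.hypot(*r),np.arctan2(r[1],r[0]))
E
```

```text
top0 [270.14545455 267.63636364] [ 6  5  9 10 55] pred [270.7 268.8]
scene0 [353.94444444 255.16666667] [16 15  3 10 18] pred [355.1 253.1]
top2 [256.07272727 298.98181818] [ 7  7  9  9 55] pred [255.5 299.5]
scene2 [378.55357143 250.10714286] [15 13  4 17 56] pred [380.  247.4]
0 [0.57388621 0.115505  ] [ 0.4 -0.2  0.5  0.1] 0.07690043894592105 -1.4680647935418525
2 [0.50905748 0.14295185] [ 0.  -0.5  0.4 -0.9] 0.0751543184428472 -2.4305389872118153
```

```bash
python3 -m inch '[[1,0,0,0,0],[1,0,0,0,0],[1,0,0,0,0],[1,0,0,0,0]]' && python3 -c "
from plant import robot
print(robot.close_job())"
```

```text
t: 20.23
tool_pos: [0.566, 0.1928, 0.1907]
orientation: [-1.219, 1.205, -1.214]
force: [0.5, 0.2, -3.4]
opening: 0.0273
the job is handed in; nothing more can be done
None
```

The job is handed in at 20.2 s, with the heavier vase held above the riser block. There was no verdict, so whether it passed is not confirmed.

- **Collar:** I gripped the handle and turned it clockwise until it stopped hard at about 16 N. The arm's travel puts the collar at about 0.98–1.0 rad. The camera estimate from the handle's position was lower, about 0.96 ± 0.03, which is right at the 0.96 limit. I took the hard stop as proof that the jaws grip and did not push it again. This is the least certain part.
- **Vases:** The vase nearer the chuck weighed about 0.9 N and the other about 2.8 N. I lifted the lighter one about 25 mm and stood it back on the table. The last picture shows it upright where it was.
- **Final hold:** By my estimate the heavier vase's foot is about 35 mm above the block. It is centred to within a few millimetres, and the last picture shows it upright and touching nothing else. The wrist read about 3.4 N downward just before hand-in.
- **Bystanders:** I never went near the bowl, notebook, brush or turquoise vases. The bowl, notebook and turquoise vases look unmoved in the last picture; the brush was not in that view.

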